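# Set the window joint with the spacing gauge

### The arm

A 6-joint arm with a two-finger parallel gripper is mounted at the origin on the work surface. World frame = base frame: x ahead of the robot, y to its left, z up, the work surface at z = 0. Lengths are in m, angles in degrees, forces in N, time in s.
With the tool pointing down it reaches from about 0.25 to 0.725 m from the base axis. Payload 9.7 kg.
Tool frame: the origin (TCP) lies on the centre line of the jaws, within the pads' length; the fingertips stand 19 mm ahead of it and the grasp point (between the pads) is the TCP; z points along the fingers, y is the direction in which the jaws open and shut (so a half turn about z gives the same grasp; the last joint's range is limited). The gripper opens to 85 mm and grips with 20 to 120 N. Pads are 22 mm wide; open, the fingers measure 114 mm over their backs; the gripper's body (76 mm by 85 mm) begins 54 mm behind the grasp point. The pads swing forward as they close: fully open they stand 13 mm farther back than shut.
Start: joints at [-72.594, 4.979, 10.078, 95.1, 0, 90], TCP at [0.165, -0.525, 0.25] pointing down, gripper open.
Joint ranges: [-179.16, 179.16], [-48.56, 103.87], [-65.8, 70.77], [-126.05, 130.52], [-82.76, 87.17], [-180, 180]. Speed limits (degrees/s): [127.2, 127.2, 147.25, 180, 180, 180].

### API

Orientations are given as [roll, pitch, yaw] about the fixed x, y, z axes, in that order (R = Rz(yaw) Ry(pitch) Rx(roll)).
In Python, from workcell import bot, viewer, job gives the robot as it stands.
- The arm moves only by the tool play_rows, never from a script. Its argument "commands" is a list of rows, each an object of numbers: "tx", "ty", "tz": the shift along the tool's x, y, z in cm; "ax", "ay", "az": the turn, a rotation vector about the tool's x, y, z in rad. A call has 1 to 20 rows; each row is the pose to reach, as a shift and turn from the pose commanded when the call began, along the tool's axes at that moment; what a row does not reach only later rows make up. A row lasts 1/10 s, in which the tool goes at most 50 mm and 8.59 degrees, less where a joint would pass 70% of its speed; a pose out of reach is approached as far as the arm can. A call with a gripper value outside its range is refused whole. "grip" is the finger opening in cm, from 0 to 8.54, set as the call begins (left out, the last holds). The fingers move at their own pace and stop on an object; "newtons" is the grip in N (left out, the last holds). Time passes only in rows, so rows that repeat a pose let the fingers close. It gives the time, the measured TCP pose, the force and the opening at its end, in the units of the state.
- bot.get_obs(): the state, without advancing time (a new reading comes with each control period).
- viewer.camera(name): name is "scene" or "top" or "wrist"; returns a dict with "pixels" (480x640x3 uint8, red, green, blue), "depth" (480x640 float32, m along the optical axis (not along the pixel's ray), 0 where there is no reading), "fx", "fy", "cx", "cy" (pixels), "dist" ([k1, k2, p1, p2, k3] as OpenCV has them; the pictures are not rectified), "rvec" (rotation vector, rad) and "tvec" (3), from world to camera coordinates, as OpenCV has them; the wrist camera has in their place "tool_from_camera" (4x4, takes a point from camera to tool coordinates, whose origin is the TCP and whose axes are the flange's). Camera axes: x right, y down, z forward; pixel columns grow to the right and rows downward; lengths in m; the calibration is good to about 2 mm. A picture is of the moment at which its call begins: read the wrist's pose just before it.
- job.job_done(): hands the job in, once; it reports no verdict.
The state is a dict: "time": time; "q": joint angles; "qd": joint speeds; "joint_efforts": joint torques, N m; "ee_pos": TCP position; "tcp_rot": TCP orientation; "wrist_force": force on the tool from outside, world axes, zero at the start; "torque": the same for the moment, N m; "opening": finger opening in m.
Only numpy, scipy, OpenCV 4.12 (cv2) and the standard library are available. Lean on these libraries where they do the work, as an engineer would, in place of code of your own. Each camera call takes 0.05 s, during which the arm holds its last target.

### The job

Set the joint of the window mock-up: take the spacing gauge from its stand and lower its blade into the open joint between the wall block and the sliding frame section, about midway along, until its shoulder plate rests flat on the top edges. Then slide the frame section by its post until it closes up against the blade, and let go, leaving the gauge standing fully home in the joint. Leave the cartridges, screwdriver and wood offcut as they are.

Things in the scene. Friction and masses are not known exactly. Their poses are not given: they have to be found in the camera images.
- gauge_grip (a point): Spacing gauge, loose, about 0.16 kg: centre of its black grip, 50 (x) x 20 (y) x 40 mm. Below: aluminium shoulder plate 60 (x) x 44 (y) x 8 mm, underside 28 mm below this point; under that a flat steel blade 50 wide (x), 10 thick (y; the last 6 mm 6 thick), 50 long, ending 78 mm below this point. z up, y normal to the blade. Starts standing blade-down in the stand.
- stand_top (a point): Wooden gauge stand, fixed, 110 (x) x 90 (y) x 65 mm high: centre of its top face and of the slot (55 x 14 mm, right through) where the gauge's blade starts, shoulder plate on the stand's top. Axes as the gauge's at the start.
- wall_edge (a point): Mock-up, fixed: plywood base 150 (x) x 250 (y) x 18 mm with a concrete wall block 130 x 60 mm and the sliding timber frame section, 130 mm long, both with tops 88 mm above the table; the 70 mm deep open joint lies between. Point: midway along the block's top edge at the joint. x runs along the joint, y from the block across the joint to the frame section and post, z up.
- frame_post (a point): Centre of the upright wooden post for sliding the frame section, 40 (x) x 24 (y) x 85 mm, top 103 mm above the table; axes as wall_edge, 140 mm from it in y when the slide reads 0. A foot plate (top 26 mm above the table) joins it to the frame section, whose nearest face is 46 mm away.
- frame (a joint): Slide of the frame section (m), growing towards the wall block (along -y of wall_edge), 0 to 0.018. Joint width = 22 mm minus this value. About 3 N to slide; stays where left. Meets the inserted 10 mm blade at 0.012. Starts between 0 and 0.008.
- cartridge_a: Bystander: white sealant cartridge standing upright, 48 mm across, 205 mm high; origin at the centre of its underside.
- cartridge_b: Bystander: second white sealant cartridge, same size, standing upright; origin at the centre of its underside.
- screwdriver: Bystander: screwdriver lying on the table, x along it.
- offcut: Bystander: stepped wood offcut, 60 x 90 x 50 mm; origin at the centre of its underside.
Mind the look-alikes: they are no part of the job. Of the things like the part that bears gauge_grip, leave any that is green; of the rest the larger one is meant.

How it is judged (in metres and radians):
On the way, in this order (a step that is already met when the one before it is completed fails the run):
1. the gauge blade stands fully home in the joint, about midway along (z of gauge_grip in the frame of wall_edge between 0.024 and 0.0305 m and x of gauge_grip in the frame of wall_edge between -0.03 and 0.03 m and y of gauge_grip in the frame of wall_edge between 0.002 and 0.02 m), for 0.2 s.
2. the frame section is slid up against the blade (value of joint frame above 0.0105 m and z of gauge_grip in the frame of wall_edge below 0.0305 m), for 0.2 s.
At the end, for the whole second after the job is handed in: The gauge stands upright (within 0.1 rad) in the joint, square to it (0.12 rad), within 30 mm of midway along, its shoulder plate down on the top edges (within 2.5 mm), and the frame section is closed against the blade (joint at most 11.5 mm wide for the 10 mm blade) (all of step 2 and z of gauge_grip in the frame of wall_edge above 0.024 m and x of gauge_grip in the frame of wall_edge between -0.03 and 0.03 m and y of gauge_grip in the frame of wall_edge between 0.002 and 0.0085 m and angle between gauge_grip's own z axis and vertical below 0.1 rad and angle between the y axis of gauge_grip and the y axis of wall_edge, either way round below 0.12 rad); the robot touches nothing.
It fails at once if a cartridge, the screwdriver or the offcut is moved more than 30 mm (distance of any of cartridge_a, cartridge_b, screwdriver, offcut from where it was at the start of the episode above 0.03 m).
It fails at once if a cartridge is knocked over (angle between any of cartridge_a, cartridge_b's own z axis and vertical above 0.5 rad).
It also fails if it takes over 48 s, if anything falls off the work surface, if the arm or the gripper's body presses on something with over 40 N, if the wrist force passes 120 N, or if a joint passes its speed limit or range.

## Working session

There is one attempt and no reset: what is moved stays moved. The work goes in short steps, Python scripts to look and compute and a tool call to move; the robot and the scene stay as the last step left them, time stands still between calls to the robot, and variables do not carry over. Pictures are saved under pics/ and viewed, and the job is handed in when it is done.

Besides the shell and the picture viewer there is one more tool, called after ">>>" in YAML: its name, and indented under it one key for each argument. play_rows: Moves the arm, as the interface text tells. Its arguments: {"type":"object","properties":{"commands":{"type":"array"},"grip":{"type":"number"},"newtons":{"type":"number"}},"required":["commands"]}

```bash
mkdir -p pics; ls
cat > h.py <<'E'
import cv2,numpy as np,pickle
from workcell import bot,viewer,job
def shot(n,tag):
    o=bot.get_obs(); c=viewer.camera(n)
    c['obs']=o; pickle.dump(c,open(f'pics/{tag}.pkl','wb'))
    cv2.imwrite(f'pics/{tag}.png',cv2.cvtColor(np.asarray(c['pixels']),cv2.COLOR_RGB2BGR)); return c
E
python3 - <<'E'
from h import *
for n in ['scene','top','wrist']:
    c=shot(n,n+'0'); print(n,c['fx'],c['dist'],c.get('rvec'),c.get('tvec'),c.get('tool_from_camera'))
print(bot.get_obs())
E
```

```text
pics
scene 571.846427434305 [0.05005937 0.         0.         0.         0.        ] [ 2.20106778  0.88250779 -0.36621218] [-0.41804216 -0.17959101  1.79287876] None
top 494.4846901858053 [0.00255556 0.         0.         0.         0.        ] [ 2.16346129 -2.21870591  0.05729197] [0.05426342 0.551373   1.41149335] None
wrist 377.46240198290434 [-0.02438447  0.          0.          0.          0.        ] None None [[-5.97158767e-04 -9.61266058e-01 -2.75621496e-01  7.07660082e-02]
 [ 9.99999655e-01 -7.33361201e-04  3.91104005e-04  4.49301586e-04]
 [-5.78085117e-04 -2.75621167e-01  9.61266164e-01 -1.23812042e-01]
 [ 0.00000000e+00  0.00000000e+00  0.00000000e+00  1.00000000e+00]]
{'time': 0.15, 'q': array([-7.25956746e+01,  5.00335726e+00,  1.00433579e+01,  9.51006490e+01,
       -9.20042139e-04,  8.99990121e+01]), 'qd': array([-0.02356221,  0.06107599,  0.22357647, -0.01502346, -0.03881612,
        0.02601341]), 'joint_efforts': array([ 1.84845565e-03, -5.20759356e+01,  4.65045583e+01,  1.37939863e-02,
        9.24887968e-05, -2.69448361e-05]), 'ee_pos': array([ 0.16445624, -0.52465599,  0.24973711]), 'tcp_rot': array([-1.79939352e+02,  9.18995946e-04,  1.74053142e+01]), 'wrist_force': array([-0.76876415, -0.58845662,  0.48430484]), 'torque': array([-0.02583639,  0.01484657, -0.01692901]), 'opening': 0.08525068394066157}
```

View pics/scene0.png

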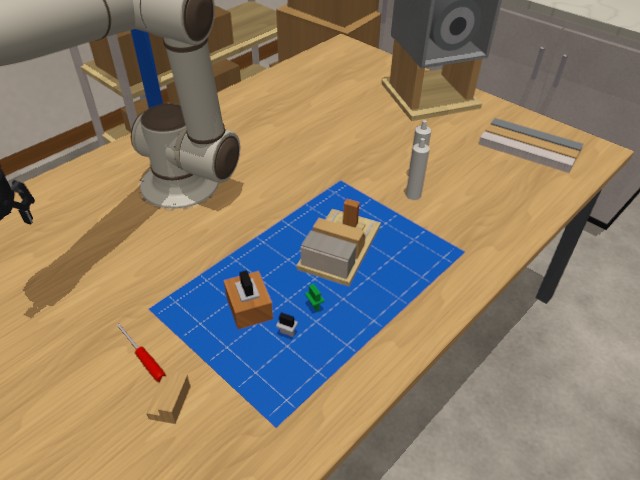

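View pics/top0.png

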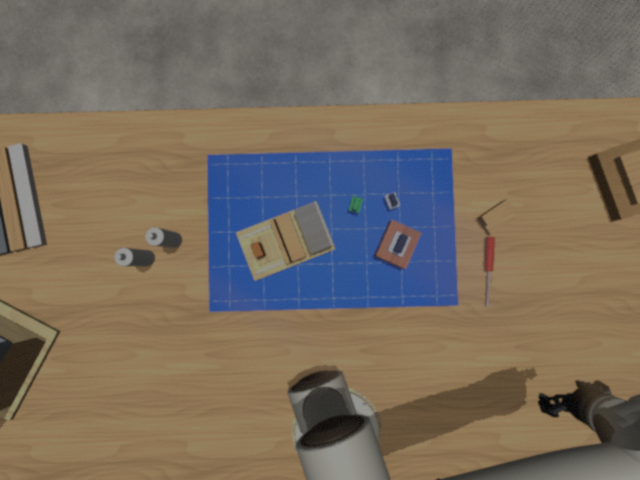

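View pics/wrist0.png

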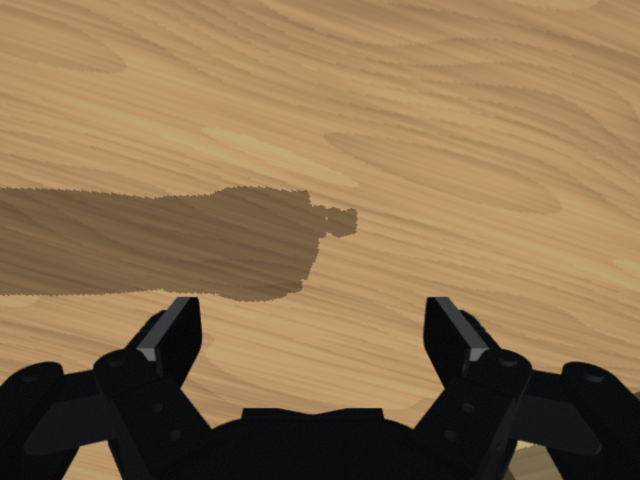

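The top view shows the gauge in its brown stand at about (401,243). The mock-up is at (285,240), with the wall block to the right at (313,230) and the post to the left at (258,250). The green look-alike is at (356,205) and the small one at (392,201).

```bash
cat >> h.py <<'E'
def T_cw(c): # camera->world
    T=np.eye(4)
    if c.get('rvec') is not None:
        R=cv2.Rodrigues(np.array(c['rvec'],float))[0]; T[:3,:3]=R.T; T[:3,3]=-R.T@np.ravel(c['tvec']); return T
    from scipy.spatial.transform import Rotation as Ro
    B=np.eye(4); B[:3,:3]=Ro.from_euler('xyz',c['obs']['tcp_rot'],degrees=True).as_matrix(); B[:3,3]=c['obs']['ee_pos']
    return B@np.array(c['tool_from_camera'])
def K(c): return np.array([[c['fx'],0,c['cx']],[0,c['fy'],c['cy']],[0,0,1.]])
def rays(c,uv):
    uv=np.asarray(uv,float).reshape(-1,1,2)
    p=cv2.undistortPoints(uv,K(c),np.array(c['dist'])).reshape(-1,2)
    return np.c_[p,np.ones(len(p))]
def onplane(c,uv,z):
    T=T_cw(c); d=rays(c,uv)@T[:3,:3].T; o=T[:3,3]
    return o+d*((z-o[2])/d[:,2])[:,None]
def bydepth(c,uv):
    T=T_cw(c); uv=np.asarray(uv).reshape(-1,2).astype(int)
    d=c['depth'][uv[:,1],uv[:,0]]
    return (rays(c,uv)*d[:,None])@T[:3,:3].T+T[:3,3]
def proj(c,P):
    T=np.linalg.inv(T_cw(c)); r=cv2.Rodrigues(T[:3,:3])[0]
    return cv2.projectPoints(np.asarray(P,float).reshape(-1,3),r,T[:3,3],K(c),np.array(c['dist']))[0].reshape(-1,2)
def load(t): return pickle.load(open(f'pics/{t}.pkl','rb'))
def tri(c1,u1,c2,u2):
    A=[];b=[]
    for c,u in((c1,u1),(c2,u2)):
        T=T_cw(c);d=T[:3,:3]@rays(c,[u])[0];d/=np.linalg.norm(d);M=np.eye(3)-np.outer(d,d);A.append(M);b.append(M@T[:3,3])
    x,res,_,_=np.linalg.lstsq(np.vstack(A),np.hstack(b),rcond=None); return x,np.sqrt(res.sum())
E
python3 - <<'E'
from h import *
c=load('top0')
for n,u in dict(grip=(401,243),shoulder=(395,252),stand=(385,250),wall=(313,230),frame=(290,237),post=(258,250),foot=(272,247),base=(250,238),small=(392,201),green=(356,205),cartA=(153,236),cartB=(123,257),off=(487,215),scr=(490,255),table=(330,190)).items():
    print(n,bydepth(c,[u])[0].round(3))
im=cv2.imread('pics/top0.png')[180:300,220:460]
cv2.imwrite('pics/topz.png',cv2.resize(im,None,fx=3.3,fy=3.3,interpolation=cv2.INTER_CUBIC))
im=cv2.imread('pics/scene0.png')[170:350,200:400]
cv2.imwrite('pics/scz.png',cv2.resize(im,None,fx=3.3,fy=3.3,interpolation=cv2.INTER_CUBIC))
E
```

```text
grip [ 0.528 -0.182  0.115]
shoulder [ 0.505 -0.171  0.081]
stand [ 0.512 -0.145  0.065]
wall [0.571 0.053 0.089]
frame [0.554 0.117 0.085]
post [0.519 0.203 0.104]
foot [0.53  0.173 0.023]
base [0.558 0.236 0.019]
small [ 0.647 -0.168  0.072]
green [ 0.639 -0.068  0.069]
cartA [0.558 0.455 0.198]
cartB [0.507 0.535 0.189]
off [ 0.603 -0.437  0.054]
scr [ 0.491 -0.449  0.026]
table [0.692 0.002 0.009]
```

View pics/topz.png

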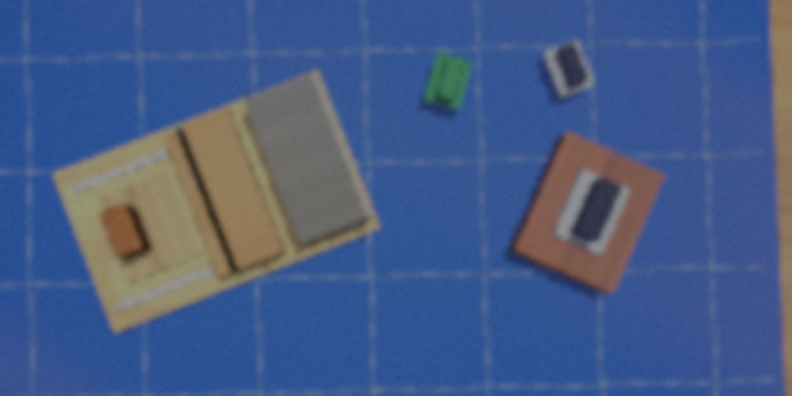

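View pics/scz.png

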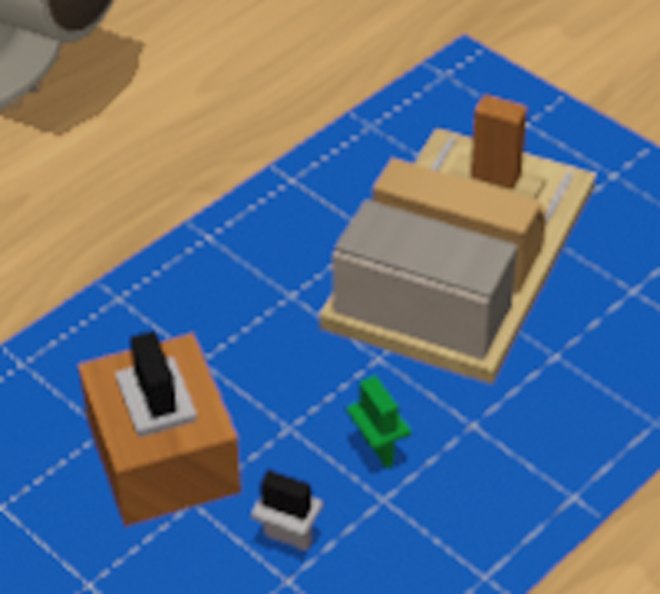

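The zoomed views put the gauge's long axis at a yaw of about −25° and the joint direction at about +21°. Next I'll move above the gauge for a close look.

```bash
cat >> h.py <<'E'
from scipy.spatial.transform import Rotation as Ro
def rel(p,yaw,p0=None,r0=None):
    o=bot.get_obs(); p0=o['ee_pos'] if p0 is None else np.array(p0); r0=o['tcp_rot'] if r0 is None else r0
    R0=Ro.from_euler('xyz',r0,degrees=True); R1=Ro.from_euler('xyz',[180,0,yaw],degrees=True)
    print('t cm',(R0.inv().apply(np.array(p)-p0)*100).round(2),'a rad',(R0.inv()*R1).as_rotvec().round(4))
E
python3 - <<'E'
from h import *
rel([.525,-.182,.23],-25)
E
```

```text
t cm [ 44.65 -21.91   2.  ] a rad [-1.000e-03  4.000e-04  7.401e-01]
```

>>> play_rows:
  commands:
    - {"tx": 44.6, "ty": -21.9, "tz": 2, "az": 0.74}
    - {"tx": 44.6, "ty": -21.9, "tz": 2, "az": 0.74}
    - {"tx": 44.6, "ty": -21.9, "tz": 2, "az": 0.74}
    - {"tx": 44.6, "ty": -21.9, "tz": 2, "az": 0.74}
    - {"tx": 44.6, "ty": -21.9, "tz": 2, "az": 0.74}
    - {"tx": 44.6, "ty": -21.9, "tz": 2, "az": 0.74}
    - {"tx": 44.6, "ty": -21.9, "tz": 2, "az": 0.74}
    - {"tx": 44.6, "ty": -21.9, "tz": 2, "az": 0.74}
    - {"tx": 44.6, "ty": -21.9, "tz": 2, "az": 0.74}
    - {"tx": 44.6, "ty": -21.9, "tz": 2, "az": 0.74}
    - {"tx": 44.6, "ty": -21.9, "tz": 2, "az": 0.74}
    - {"tx": 44.6, "ty": -21.9, "tz": 2, "az": 0.74}
    - {"tx": 44.6, "ty": -21.9, "tz": 2, "az": 0.74}
    - {"tx": 44.6, "ty": -21.9, "tz": 2, "az": 0.74}

```text
invalid input at $.commands[0]: expected keys tx, ty, tz, ax, ay, az
```

Run:
```python
from h import *
c=shot('wrist','w1'); o=c['obs']; print(o['ee_pos'],o['tcp_rot'],o['time'])
```

```text
[ 0.16445624 -0.52465599  0.24973711] [-1.79939352e+02  9.18995946e-04  1.74053142e+01] 0.15
```

View pics/w1.png

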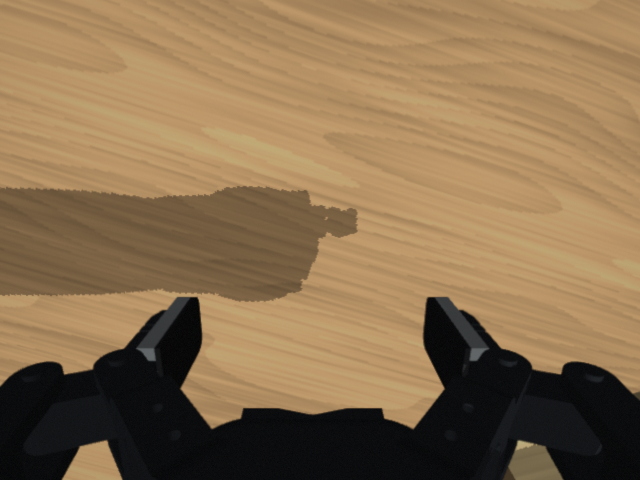

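All six keys are needed in each row. The arm hasn't moved and the picture is unchanged.

>>> play_rows:
  commands:
    - {"tx": 44.6, "ty": -21.9, "tz": 2, "ax": 0, "ay": 0, "az": 0.74}
    - {"tx": 44.6, "ty": -21.9, "tz": 2, "ax": 0, "ay": 0, "az": 0.74}
    - {"tx": 44.6, "ty": -21.9, "tz": 2, "ax": 0, "ay": 0, "az": 0.74}
    - {"tx": 44.6, "ty": -21.9, "tz": 2, "ax": 0, "ay": 0, "az": 0.74}
    - {"tx": 44.6, "ty": -21.9, "tz": 2, "ax": 0, "ay": 0, "az": 0.74}
    - {"tx": 44.6, "ty": -21.9, "tz": 2, "ax": 0, "ay": 0, "az": 0.74}
    - {"tx": 44.6, "ty": -21.9, "tz": 2, "ax": 0, "ay": 0, "az": 0.74}
    - {"tx": 44.6, "ty": -21.9, "tz": 2, "ax": 0, "ay": 0, "az": 0.74}
    - {"tx": 44.6, "ty": -21.9, "tz": 2, "ax": 0, "ay": 0, "az": 0.74}
    - {"tx": 44.6, "ty": -21.9, "tz": 2, "ax": 0, "ay": 0, "az": 0.74}
    - {"tx": 44.6, "ty": -21.9, "tz": 2, "ax": 0, "ay": 0, "az": 0.74}
    - {"tx": 44.6, "ty": -21.9, "tz": 2, "ax": 0, "ay": 0, "az": 0.74}
    - {"tx": 44.6, "ty": -21.9, "tz": 2, "ax": 0, "ay": 0, "az": 0.74}
    - {"tx": 44.6, "ty": -21.9, "tz": 2, "ax": 0, "ay": 0, "az": 0.74}

```text
time: 1.6
ee_pos: [0.513, -0.2091, 0.2306]
tcp_rot: [-178.8, 0.0, -22.7]
wrist_force: [-0.6, -1.2, 0.3]
opening: 0.0855
```

Run:
```python
from h import *
c=shot('wrist','w2'); o=c['obs']; print(o['ee_pos'],o['tcp_rot'],o['time'])
```

```text
[ 0.51301547 -0.20905035  0.23055516] [-1.78844698e+02  1.94326155e-02 -2.26700152e+01] 1.6
```

View pics/w2.png

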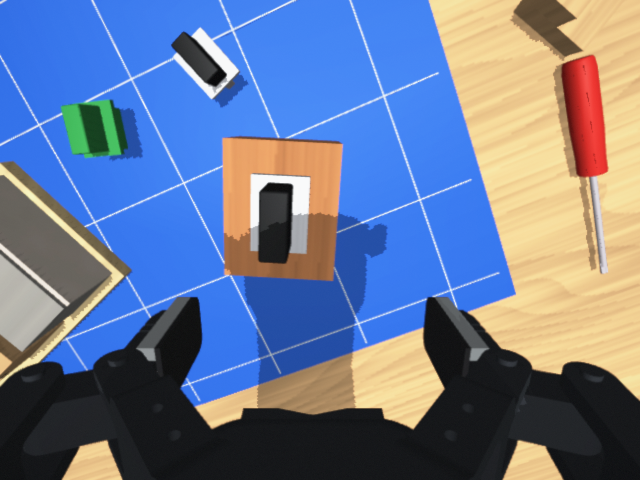

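The gauge shows at about (276,222) on the stand at (282,208). The arm hadn't fully settled for that picture, so I'll let it settle and measure again.

>>> play_rows:
  commands:
    - {"tx": 0, "ty": 0, "tz": 0, "ax": 0, "ay": 0, "az": 0}
    - {"tx": 0, "ty": 0, "tz": 0, "ax": 0, "ay": 0, "az": 0}
    - {"tx": 0, "ty": 0, "tz": 0, "ax": 0, "ay": 0, "az": 0}

```text
time: 1.95
ee_pos: [0.5137, -0.2083, 0.2304]
tcp_rot: [-178.8, 0.0, -22.6]
wrist_force: [-0.2, -0.3, 0.4]
opening: 0.0856
```

Run:
```python
from h import *
c=shot('wrist','w3'); o=c['obs']; print(o['ee_pos'],o['tcp_rot'],o['time'])
```

```text
[ 0.51368053 -0.20831354  0.23044841] [-1.78826452e+02  1.06613711e-02 -2.25820574e+01] 1.95
```

View pics/w3.png

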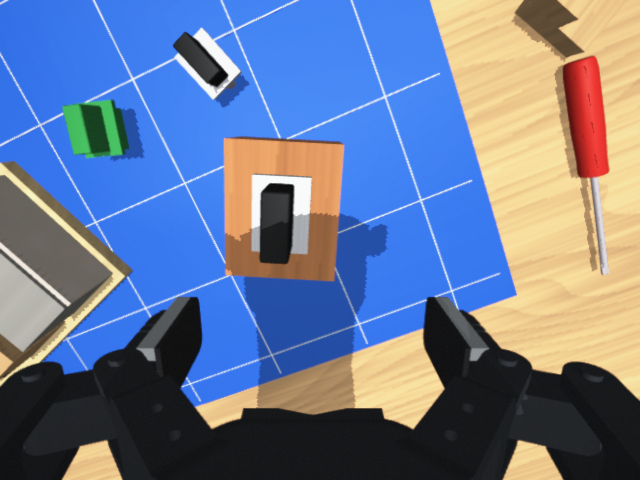

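```bash
cat >> h.py <<'E'
def rect(c,mask,z,tag=''):
    cs,_=cv2.findContours(mask.astype(np.uint8),cv2.RETR_EXTERNAL,cv2.CHAIN_APPROX_NONE)
    k=max(cs,key=cv2.contourArea).reshape(-1,2); P=onplane(c,k,z)[:,:2]
    (cx,cy),(w,h),a=cv2.minAreaRect((P*1000).astype(np.float32)); b=cv2.boxPoints(((cx,cy),(w,h),a))
    e=[b[1]-b[0],b[2]-b[1]]; e=max(e,key=np.linalg.norm); 
    print(tag,'c mm',round(cx,1),round(cy,1),'wh',round(w,1),round(h,1),'long ang',round(np.degrees(np.arctan2(e[1],e[0]))%180,2)); return k
E
python3 - <<'E'
from h import *
c=load('w3'); hsv=cv2.cvtColor(c['pixels'],cv2.COLOR_RGB2HSV)
H,S,V=[hsv[...,i].astype(int) for i in range(3)]
roi=np.zeros(H.shape,bool); roi[120:290,210:360]=1
D=c['depth']
blk=roi&(V<60)&(D<.30); wh=roi&(S<60)&(V>90); 
T=T_cw(c); uu,vv=np.meshgrid(np.arange(640),np.arange(480)); 
P=bydepth(c,np.c_[uu.ravel(),vv.ravel()]).reshape(480,640,3); Z=P[...,2]
print('pix z: grip',Z[225,278],'plate',Z[190,256],'stand',Z[160,280],Z[260,240])
rect(c,roi&(Z>.105),.113,'grip depthz'); 
b=roi&(V<60)&(Z>.105); k=rect(c,b,.113,'grip'); 
rect(c,roi&(Z>.069),.073,'plate')
rect(c,roi&(Z>.055),.065,'stand')
st=roi&(Z>.055)&(H<20)&(S>80); print(cv2.boundingRect(st.astype(np.uint8)))
# masked points by height
for lo,hi,n in((.108,.12,'griptop'),(.069,.08,'plate'),(.06,.068,'stand')):
    m=roi&(Z>lo)&(Z<hi); q=P[m]; (cc,wh_,a)=cv2.minAreaRect((q[:,:2]*1000).astype(np.float32)); print(n,m.sum(),np.median(q[:,2]).round(4),np.round(cc,1),np.round(wh_,1),round(a,1))
# top view of the same
ct=load('top0'); ht=cv2.cvtColor(ct['pixels'],cv2.COLOR_RGB2HSV)
im=c['pixels'][130:290,215:355]
cv2.imwrite('pics/w3z.png',cv2.cvtColor(cv2.resize(im,None,fx=3.7,fy=3.7,interpolation=cv2.INTER_CUBIC),cv2.COLOR_RGB2BGR))
E
```

```text
pix z: grip 0.11323606272249728 plate 0.0726738868065897 stand 0.06494126321140148 0.06509651137928257
grip depthz c mm 530.9 -186.1 wh 20.3 50.7 long ang 154.5
grip c mm 531.0 -186.4 wh 20.1 50.3 long ang 154.04
plate c mm 526.2 -183.5 wh 44.2 69.9 long ang 154.49
stand c mm 530.7 -185.1 wh 90.9 111.0 long ang 154.4
(224, 138, 119, 143)
griptop 2197 0.113 [ 530.3 -185.3] [20.3 50.1] 64.4
plate 2242 0.0732 [ 530.2 -185.2] [44.3 60.6] 64.4
stand 10963 0.0651 [ 530.  -185.1] [ 90.5 110.7] 64.3
```

View pics/w3z.png

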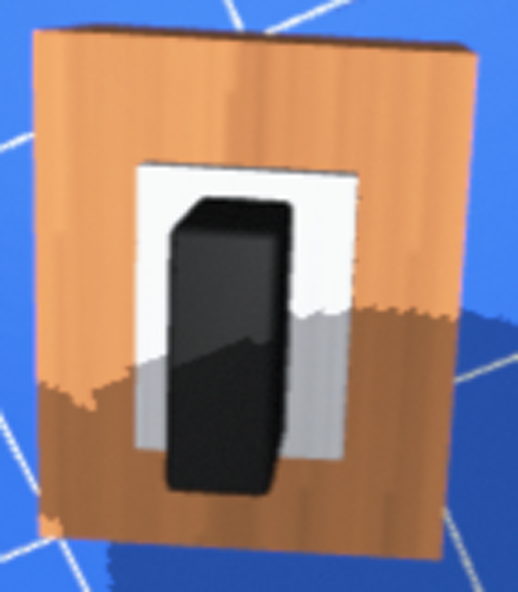

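Wrist depth gives the gauge at (0.5305,−0.1855), axis −25.6°, grip top 0.113. The stand and plate rectangles agree to within 0.5 mm. I'll measure the mock-up empty-handed before grasping.

Run:
```python
from h import *
rel([.555,.085,.26],21)
```

```text
t cm [ -7.45 -28.71  -2.37] a rad [-0.0196 -0.0075 -0.7604]
```

>>> play_rows:
  commands:
    - {"tx": -7.5, "ty": -28.7, "tz": -2.4, "ax": -0.02, "ay": -0.0075, "az": -0.76}
    - {"tx": -7.5, "ty": -28.7, "tz": -2.4, "ax": -0.02, "ay": -0.0075, "az": -0.76}
    - {"tx": -7.5, "ty": -28.7, "tz": -2.4, "ax": -0.02, "ay": -0.0075, "az": -0.76}
    - {"tx": -7.5, "ty": -28.7, "tz": -2.4, "ax": -0.02, "ay": -0.0075, "az": -0.76}
    - {"tx": -7.5, "ty": -28.7, "tz": -2.4, "ax": -0.02, "ay": -0.0075, "az": -0.76}
    - {"tx": -7.5, "ty": -28.7, "tz": -2.4, "ax": -0.02, "ay": -0.0075, "az": -0.76}
    - {"tx": -7.5, "ty": -28.7, "tz": -2.4, "ax": -0.02, "ay": -0.0075, "az": -0.76}
    - {"tx": -7.5, "ty": -28.7, "tz": -2.4, "ax": -0.02, "ay": -0.0075, "az": -0.76}
    - {"tx": -7.5, "ty": -28.7, "tz": -2.4, "ax": -0.02, "ay": -0.0075, "az": -0.76}
    - {"tx": -7.5, "ty": -28.7, "tz": -2.4, "ax": -0.02, "ay": -0.0075, "az": -0.76}
    - {"tx": -7.5, "ty": -28.7, "tz": -2.4, "ax": -0.02, "ay": -0.0075, "az": -0.76}
    - {"tx": -7.5, "ty": -28.7, "tz": -2.4, "ax": -0.02, "ay": -0.0075, "az": -0.76}
    - {"tx": -7.5, "ty": -28.7, "tz": -2.4, "ax": -0.02, "ay": -0.0075, "az": -0.76}
    - {"tx": -7.5, "ty": -28.7, "tz": -2.4, "ax": -0.02, "ay": -0.0075, "az": -0.76}
    - {"tx": -7.5, "ty": -28.7, "tz": -2.4, "ax": -0.02, "ay": -0.0075, "az": -0.76}
    - {"tx": -7.5, "ty": -28.7, "tz": -2.4, "ax": -0.02, "ay": -0.0075, "az": -0.76}
    - {"tx": -7.5, "ty": -28.7, "tz": -2.4, "ax": -0.02, "ay": -0.0075, "az": -0.76}

```text
time: 3.7
ee_pos: [0.5545, 0.0853, 0.2602]
tcp_rot: [180.0, 0.0, 21.0]
wrist_force: [0.3, -0.5, 0.6]
opening: 0.0852
```

Run:
```python
from h import *
c=shot('wrist','m1'); o=c['obs']; print(o['ee_pos'],o['tcp_rot'],o['time'],o['qd'].round(2))
```

```text
[0.55452229 0.0852992  0.2601727 ] [1.79984604e+02 1.35038467e-02 2.10047848e+01] 3.7 [ 0.1  -0.    0.07 -0.01 -0.07 -0.03]
```

View pics/m1.png

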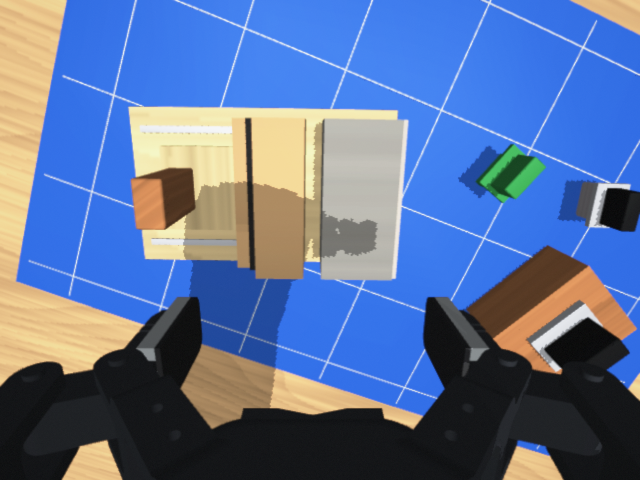

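The post top is at about (150,203), the frame top spans x = 250–305, the joint is at x ≈ 313, and the block spans x = 322–405.

Run:
```python
from h import *
c=load('m1')
uu,vv=np.meshgrid(np.arange(640),np.arange(480))
P=bydepth(c,np.c_[uu.ravel(),vv.ravel()]).reshape(480,640,3); Z=P[...,2]
roi=np.zeros(Z.shape,bool); roi[90:292,110:420]=1
rgn=uu<313
def r(m,n):
    m=cv2.morphologyEx(m.astype(np.uint8),cv2.MORPH_OPEN,np.ones((3,3)))>0
    q=P[m]; b=cv2.minAreaRect((q[:,:2]*1000).astype(np.float32)); print(n,m.sum(),'z',np.median(q[:,2]).round(4),np.round(b[0],1),np.round(b[1],1),round(b[2],2)); return q
w=r(roi&(abs(Z-.088)<.006)&(uu>312),'wall'); f=r(roi&(abs(Z-.088)<.006)&(uu<313)&(uu>225),'frame'); p=r(roi&(Z>.095)&(uu<240),'post')
r(roi&(Z>.013)&(Z<.03),'base')
# edges by lines: in each row, joint edges at z=.088
ang=[]
for nm,m,fn in(('wall L',roi&(abs(Z-.088)<.006)&(uu>312),min),('frame R',roi&(abs(Z-.088)<.006)&(uu<313)&(uu>225),max),('wall R',roi&(abs(Z-.088)<.006)&(uu>312),max)):
    e=[]
    for v in range(130,270,2):
        x=np.flatnonzero(m[v]); 
        if len(x): e.append((fn(x)+(-.5 if fn is min else .5),v))
    q=onplane(c,e,.088)[:,:2]; vx,vy,x0,y0=cv2.fitLine((q*1000).astype(np.float32),cv2.DIST_HUBER,0,.01,.01).ravel()
    if vx<0: vx,vy=-vx,-vy
    a=np.arctan2(vy,vx); n=np.array([-np.sin(a),np.cos(a)]); print(nm,'ang',np.degrees(a).round(2),'n-offset',(n@[x0,y0]).round(2), 'at common 20.9deg', (np.array([-np.sin(np.radians(20.9)),np.cos(np.radians(20.9))])@[x0,y0]).round(2))
im=c['pixels'][95:290,125:415]
cv2.imwrite('pics/m1z.png',cv2.cvtColor(cv2.resize(im,None,fx=2.7,fy=2.7,interpolation=cv2.INTER_CUBIC),cv2.COLOR_RGB2BGR))
```

```text
wall 12718 z 0.0881 [580.4  51.3] [130.8  64.3] 20.1
frame 8135 z 0.0881 [557.3 114.4] [130.6  40.2] 20.19
post 1768 z 0.1033 [558.7 158.7] [ 43.8 151.3] 35.87
base 15763 z 0.0187 [550.4 134.1] [150.6 249.8] 20.23
wall L ang 20.22 n-offset -120.19 at common 20.9deg -126.76
frame R ang 20.06 n-offset -103.98 at common 20.9deg -112.21
wall R ang 20.6 n-offset -186.94 at common 20.9deg -189.9
```

View pics/m1z.png

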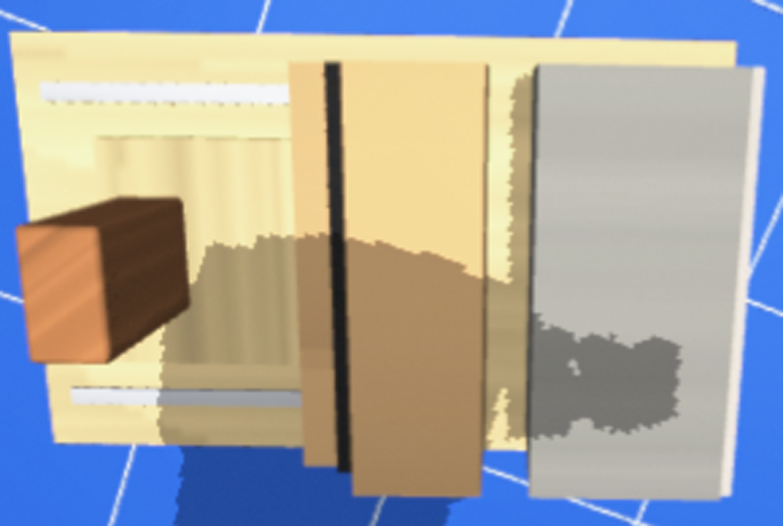

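Run:
```python
from h import *
c=load('m1'); g=cv2.GaussianBlur(c['pixels'],(1,5),0).astype(float)
for v in (125,145,165,250): print(v,[tuple(g[v,u].astype(int)) for u in range(300,328)])
```

```text
125 [(np.int64(244), np.int64(218), np.int64(155)), (np.int64(244), np.int64(218), np.int64(155)), (np.int64(244), np.int64(218), np.int64(155)), (np.int64(242), np.int64(215), np.int64(152)), (np.int64(221), np.int64(184), np.int64(130)), (np.int64(154), np.int64(136), np.int64(98)), (np.int64(214), np.int64(202), np.int64(148)), (np.int64(243), np.int64(239), np.int64(185)), (np.int64(245), np.int64(241), np.int64(189)), (np.int64(245), np.int64(241), np.int64(189)), (np.int64(245), np.int64(241), np.int64(190)), (np.int64(245), np.int64(241), np.int64(190)), (np.int64(245), np.int64(241), np.int64(190)), (np.int64(245), np.int64(241), np.int64(190)), (np.int64(243), np.int64(239), np.int64(186)), (np.int64(231), np.int64(224), np.int64(168)), (np.int64(199), np.int64(182), np.int64(134)), (np.int64(192), np.int64(173), np.int64(127)), (np.int64(192), np.int64(174), np.int64(127)), (np.int64(187), np.int64(168), np.int64(123)), (np.int64(183), np.int64(164), np.int64(120)), (np.int64(163), np.int64(147), np.int64(110)), (np.int64(113), np.int64(105), np.int64(86)), (np.int64(93), n
[... 3459 characters left out ...]
), (np.int64(180), np.int64(160), np.int64(117)), (np.int64(171), np.int64(152), np.int64(112)), (np.int64(171), np.int64(152), np.int64(112)), (np.int64(171), np.int64(152), np.int64(111)), (np.int64(170), np.int64(151), np.int64(111)), (np.int64(161), np.int64(143), np.int64(107)), (np.int64(126), np.int64(115), np.int64(89)), (np.int64(80), np.int64(78), np.int64(72)), (np.int64(92), np.int64(92), np.int64(88)), (np.int64(116), np.int64(115), np.int64(111)), (np.int64(118), np.int64(118), np.int64(113)), (np.int64(119), np.int64(118), np.int64(113)), (np.int64(118), np.int64(117), np.int64(113)), (np.int64(118), np.int64(118), np.int64(113)), (np.int64(119), np.int64(118), np.int64(113))]
```

Run:
```python
from h import *
c=load('m1'); a=np.radians(20.2); e=np.array([np.cos(a),np.sin(a)]); n=np.array([-e[1],e[0]])
for nm,l in(('frame',[(305,125),(304.7,145),(304.3,165),(303.4,250)]),('wall',[(322,125),(321.6,145),(321.2,165),(319.6,250)])):
    q=onplane(c,l,.0875)[:,:2]*1000; print(nm,(q@n).round(2),(q@e).round(1), np.degrees(np.arctan2(*(q[0]-q[-1])[::-1])).round(2))
k=[(132,182),(165,180),(169,229),(137,229)]
q=onplane(c,[(131.5,179),(162,178.5),(166.5,228.5),(137,228.5)],.103)[:,:2]*1000
print('post top',q.round(1),(q@n).round(1),(q@e).round(1))
c2=load('m1');uu,vv=np.meshgrid(np.arange(640),np.arange(480))
P=bydepth(c,np.c_[uu.ravel(),vv.ravel()]).reshape(480,640,3); Z=P[...,2]
m=(abs(Z-.103)<.004)&(uu<200)&(uu>120)&(vv>150)&(vv<250); q=P[m][:,:2]*1000
print(m.sum(),np.percentile(q@n,[1,50,99]).round(1),np.percentile(q@e,[1,50,99]).round(1))
# cross view: triangulate post corner & gauge, wall corners with top
m=(abs(Z-.088)<.005)&(uu>312)&(uu<420)&(vv<292)&(vv>90); q=P[m][:,:2]*1000;print('wall',np.percentile(q@n,[.5,99.5]).round(1),np.percentile(q@e,[.5,99.5]).round(1))
m=(abs(Z-.088)<.005)&(uu<312)&(uu>225)&(vv<292)&(vv>90); q=P[m][:,:2]*1000;print('frame',np.percentile(q@n,[.5,99.5]).round(1),np.percentile(q@e,[.5,99.5]).round(1))
m=(abs(Z-.0185)<.004)&(uu<420)&(uu>110)&(vv<292)&(vv>90); q=P[m][:,:2]*1000;print('base',np.percentile(q@n,[.3,99.7]).round(1),np.percentile(q@e,[.3,99.7]).round(1))
```

```text
frame [-105.72 -105.62 -105.43 -105.23] [622.3 607.5 592.4 523. ] 19.91
wall [-118.56 -118.55 -118.55 -118.61] [622.4 607.7 592.5 523.1] 20.23
post top [[538.2 222.8]
 [546.7 201.4]
 [510.5 188.3]
 [502.3 209.8]] [23.2  0.3  0.4 23.4] [582.1 582.7 544.1 543.8]
1649 [ 1.1 11.9 24. ] [543.6 564.  582.9]
wall [-183.6 -120.3] [498.3 627.2]
frame [-105.1  -65.4] [498.4 627.3]
base [-185.9   59.4] [488.4 637.9]
```

Measured: joint angle 20.2°, joint centre at about (0.567, 0.089), width about 14 mm, post centre about 131–132 mm from the wall edge (slide about 8 mm), tops at 0.088. Now I'll go and grasp the gauge.

Run:
```python
from h import *
rel([.5303,-.1853,.18],-25.6)
```

```text
t cm [-11.96  24.39   8.03] a rad [4.000e-04 1.000e-04 8.134e-01]
```

>>> play_rows:
  commands:
    - {"tx": -12, "ty": 24.4, "tz": 8, "ax": 0, "ay": 0, "az": 0.813}
    - {"tx": -12, "ty": 24.4, "tz": 8, "ax": 0, "ay": 0, "az": 0.813}
    - {"tx": -12, "ty": 24.4, "tz": 8, "ax": 0, "ay": 0, "az": 0.813}
    - {"tx": -12, "ty": 24.4, "tz": 8, "ax": 0, "ay": 0, "az": 0.813}
    - {"tx": -12, "ty": 24.4, "tz": 8, "ax": 0, "ay": 0, "az": 0.813}
    - {"tx": -12, "ty": 24.4, "tz": 8, "ax": 0, "ay": 0, "az": 0.813}
    - {"tx": -12, "ty": 24.4, "tz": 8, "ax": 0, "ay": 0, "az": 0.813}
    - {"tx": -12, "ty": 24.4, "tz": 8, "ax": 0, "ay": 0, "az": 0.813}
    - {"tx": -12, "ty": 24.4, "tz": 8, "ax": 0, "ay": 0, "az": 0.813}
    - {"tx": -12, "ty": 24.4, "tz": 8, "ax": 0, "ay": 0, "az": 0.813}
    - {"tx": -12, "ty": 24.4, "tz": 8, "ax": 0, "ay": 0, "az": 0.813}
    - {"tx": -12, "ty": 24.4, "tz": 8, "ax": 0, "ay": 0, "az": 0.813}
    - {"tx": -12, "ty": 24.4, "tz": 8, "ax": 0, "ay": 0, "az": 0.813}
    - {"tx": -12, "ty": 24.4, "tz": 8, "ax": 0, "ay": 0, "az": 0.813}
    - {"tx": -12, "ty": 24.4, "tz": 8, "ax": 0, "ay": 0, "az": 0.813}
    - {"tx": -12, "ty": 24.4, "tz": 8, "ax": 0, "ay": 0, "az": 0.813}
    - {"tx": -12, "ty": 24.4, "tz": 8, "ax": 0, "ay": 0, "az": 0.813}

```text
time: 5.45
ee_pos: [0.5182, -0.2132, 0.1803]
tcp_rot: [-178.7, 0.0, -22.9]
wrist_force: [0.0, -0.0, -0.5]
opening: 0.0854
```

Run:
```python
from h import *
c=shot('wrist','g1'); o=c['obs']; print(o['ee_pos'],o['tcp_rot'],o['time'],o['qd'].round(2))
uu,vv=np.meshgrid(np.arange(640),np.arange(480))
P=bydepth(c,np.c_[uu.ravel(),vv.ravel()]).reshape(480,640,3); Z=P[...,2]
roi=(uu>210)&(uu<420)&(vv<300)&(vv>40)
for lo,hi,n in((.108,.12,'griptop'),(.069,.08,'plate')):
    m=roi&(Z>lo)&(Z<hi); m=cv2.morphologyEx(m.astype(np.uint8),cv2.MORPH_OPEN,np.ones((3,3)))>0
    q=P[m]; b=cv2.minAreaRect((q[:,:2]*1000).astype(np.float32)); print(n,m.sum(),np.median(q[:,2]).round(4),np.round(b[0],1),np.round(b[1],1),round(b[2],1))
rel([.5303,-.1853,.097],-25.6)
```

```text
[ 0.51816931 -0.21323739  0.18028893] [-1.78743861e+02  2.79743693e-02 -2.29065715e+01] 5.45 [-0.02  0.03 -0.02  0.   -0.1  -0.12]
griptop 3064 0.113 [ 531.9 -186.1] [20.4 47.2] 64.3
plate 2953 0.0732 [ 530.2 -185.1] [44.4 60.6] 64.5
t cm [ 0.03 -2.86  8.39] a rad [-0.0219  0.001   0.047 ]
```

View pics/g1.png

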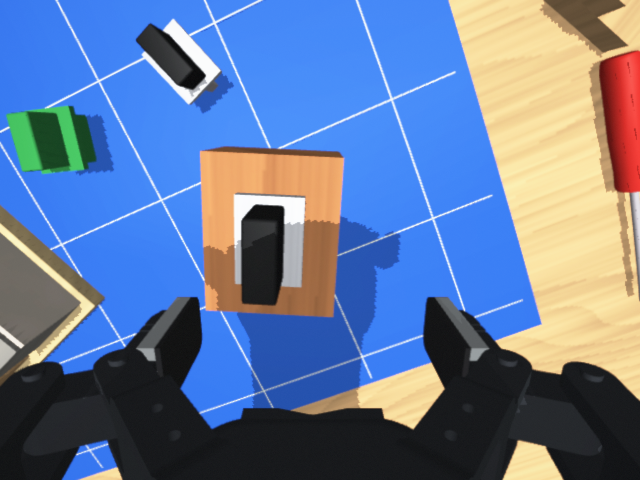

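The arm stopped 28 mm short, the same as the first time it came here. I'll check for a joint limit.

Run:
```python
from h import *
print(bot.get_obs()['q'].round(2)); print([load(t)['obs']['q'].round(2) for t in('w3','m1','w1')])
```

```text
[-22.96   5.55   2.93  87.41   1.26 179.94]
[array([-22.64,   5.2 ,   8.1 ,  92.91,   1.17, 179.94]), array([ 8.7500e+00,  6.7700e+00,  1.3120e+01,  9.6360e+01, -2.0000e-02,
        1.6775e+02]), array([-72.6 ,   5.  ,  10.04,  95.1 ,  -0.  ,  90.  ])]
```

q6 is at its 180° limit with this yaw. I'll use the half-turned grasp, yaw 154.4° with q6 ≈ 6°, and turn back in two calls.

>>> play_rows:
  commands:
    - {"tx": 0, "ty": -2.9, "tz": 0, "ax": 0, "ay": 0, "az": -0.15}
    - {"tx": 0, "ty": -2.9, "tz": 0, "ax": 0, "ay": 0, "az": -0.3}
    - {"tx": 0, "ty": -2.9, "tz": 0, "ax": 0, "ay": 0, "az": -0.45}
    - {"tx": 0, "ty": -2.9, "tz": 0, "ax": 0, "ay": 0, "az": -0.6}
    - {"tx": 0, "ty": -2.9, "tz": 0, "ax": 0, "ay": 0, "az": -0.75}
    - {"tx": 0, "ty": -2.9, "tz": 0, "ax": 0, "ay": 0, "az": -0.9}
    - {"tx": 0, "ty": -2.9, "tz": 0, "ax": 0, "ay": 0, "az": -1.05}
    - {"tx": 0, "ty": -2.9, "tz": 0, "ax": 0, "ay": 0, "az": -1.2}
    - {"tx": 0, "ty": -2.9, "tz": 0, "ax": 0, "ay": 0, "az": -1.35}
    - {"tx": 0, "ty": -2.9, "tz": 0, "ax": 0, "ay": 0, "az": -1.5}
    - {"tx": 0, "ty": -2.9, "tz": 0, "ax": 0, "ay": 0, "az": -1.5}
    - {"tx": 0, "ty": -2.9, "tz": 0, "ax": 0, "ay": 0, "az": -1.5}

```text
time: 6.7
ee_pos: [0.5295, -0.1865, 0.1809]
tcp_rot: [-179.9, -1.2, 62.8]
wrist_force: [-0.9, 0.2, 0.5]
opening: 0.0856
```

Run:
```python
from h import *
rel([.5303,-.1853,.16],154.4);print(bot.get_obs()['q'].round(2))
```

```text
t cm [0.1  0.02 2.1 ] a rad [ 0.0158 -0.0186 -1.599 ]
[-20.     5.63   3.09  87.42   1.25  97.22]
```

>>> play_rows:
  commands:
    - {"tx": 0.1, "ty": 0, "tz": 0, "ax": 0.016, "ay": -0.0186, "az": -1.599}
    - {"tx": 0.1, "ty": 0, "tz": 0, "ax": 0.016, "ay": -0.0186, "az": -1.599}
    - {"tx": 0.1, "ty": 0, "tz": 0, "ax": 0.016, "ay": -0.0186, "az": -1.599}
    - {"tx": 0.1, "ty": 0, "tz": 0, "ax": 0.016, "ay": -0.0186, "az": -1.599}
    - {"tx": 0.1, "ty": 0, "tz": 0, "ax": 0.016, "ay": -0.0186, "az": -1.599}
    - {"tx": 0.1, "ty": 0, "tz": 0, "ax": 0.016, "ay": -0.0186, "az": -1.599}
    - {"tx": 0.1, "ty": 0, "tz": 0, "ax": 0.016, "ay": -0.0186, "az": -1.599}
    - {"tx": 0.1, "ty": 0, "tz": 0, "ax": 0.016, "ay": -0.0186, "az": -1.599}
    - {"tx": 0.1, "ty": 0, "tz": 0, "ax": 0.016, "ay": -0.0186, "az": -1.599}
    - {"tx": 0.1, "ty": 0, "tz": 0, "ax": 0.016, "ay": -0.0186, "az": -1.599}
    - {"tx": 0.1, "ty": 0, "tz": 0, "ax": 0.016, "ay": -0.0186, "az": -1.599}
    - {"tx": 0.1, "ty": 0, "tz": 0, "ax": 0.016, "ay": -0.0186, "az": -1.599}
    - {"tx": 0.1, "ty": 0, "tz": 0, "ax": 0.016, "ay": -0.0186, "az": -1.599}
    - {"tx": 0.1, "ty": 0, "tz": 0, "ax": 0.016, "ay": -0.0186, "az": -1.599}

```text
time: 8.1
ee_pos: [0.5299, -0.1856, 0.1809]
tcp_rot: [-180.0, -0.0, 154.5]
wrist_force: [-0.9, 0.3, -0.0]
opening: 0.0856
```

Run:
```python
from h import *
c=shot('wrist','g2'); o=c['obs']; print(o['q'].round(2),o['time'],o['qd'].round(2))
uu,vv=np.meshgrid(np.arange(640),np.arange(480))
P=bydepth(c,np.c_[uu.ravel(),vv.ravel()]).reshape(480,640,3); Z=P[...,2]
roi=(uu>210)&(uu<420)&(vv<300)&(vv>40)
for lo,hi,n in((.108,.12,'griptop'),(.069,.08,'plate')):
    m=roi&(Z>lo)&(Z<hi); m=cv2.morphologyEx(m.astype(np.uint8),cv2.MORPH_OPEN,np.ones((3,3)))>0
    q=P[m]; b=cv2.minAreaRect((q[:,:2]*1000).astype(np.float32)); print(n,m.sum(),np.median(q[:,2]).round(4),np.round(b[0],1),np.round(b[1],1),round(b[2],1))
rel([.5303,-.1853,.097],154.4)
```

```text
[-19.3    5.69   3.16  87.48  -0.     6.24] 8.1 [-0.03  0.05  0.06 -0.08  0.03 -0.89]
griptop 3167 0.1131 [ 529.4 -184.6] [20.  48.5] 64.4
plate 3321 0.0732 [ 530.2 -184.9] [44.1 60.3] 64.5
t cm [-0.02  0.04  8.39] a rad [-0.0001 -0.0001  0.0017]
```

View pics/g2.png

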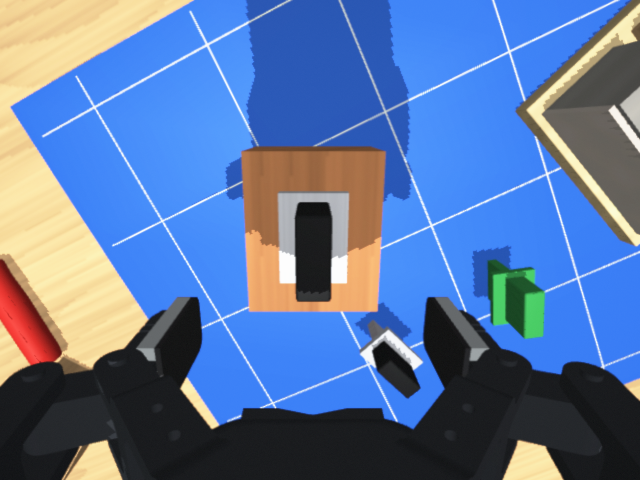

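The gauge is centred in the jaws at (313,248), and the half-turned view agrees within 0.2 mm. I'll descend and then close.

>>> play_rows:
  commands:
    - {"tx": 0, "ty": 0, "tz": 4, "ax": 0, "ay": 0, "az": 0}
    - {"tx": 0, "ty": 0, "tz": 7, "ax": 0, "ay": 0, "az": 0}
    - {"tx": 0, "ty": 0, "tz": 8.4, "ax": 0, "ay": 0, "az": 0}
    - {"tx": 0, "ty": 0, "tz": 8.4, "ax": 0, "ay": 0, "az": 0}
    - {"tx": 0, "ty": 0, "tz": 8.4, "ax": 0, "ay": 0, "az": 0}

```text
time: 8.65
ee_pos: [0.5304, -0.1858, 0.0982]
tcp_rot: [180.0, 0.1, 154.6]
wrist_force: [-0.8, -0.1, 1.3]
opening: 0.085
```

>>> play_rows:
  commands:
    - {"tx": 0, "ty": 0, "tz": 0, "ax": 0, "ay": 0, "az": 0}
    - {"tx": 0, "ty": 0, "tz": 0, "ax": 0, "ay": 0, "az": 0}
    - {"tx": 0, "ty": 0, "tz": 0, "ax": 0, "ay": 0, "az": 0}
    - {"tx": 0, "ty": 0, "tz": 0, "ax": 0, "ay": 0, "az": 0}
    - {"tx": 0, "ty": 0, "tz": 0, "ax": 0, "ay": 0, "az": 0}
    - {"tx": 0, "ty": 0, "tz": 0, "ax": 0, "ay": 0, "az": 0}
    - {"tx": 0, "ty": 0, "tz": 0, "ax": 0, "ay": 0, "az": 0}
    - {"tx": 0, "ty": 0, "tz": 0, "ax": 0, "ay": 0, "az": 0}
  grip: 1
  newtons: 50

```text
time: 9.45
ee_pos: [0.5301, -0.1856, 0.0973]
tcp_rot: [-180.0, 0.0, 154.7]
wrist_force: [0.6, 0.3, 4.6]
opening: 0.0196
```

>>> play_rows:
  commands:
    - {"tx": 0, "ty": 0, "tz": -2, "ax": 0, "ay": 0, "az": 0}
    - {"tx": 0, "ty": 0, "tz": -4, "ax": 0, "ay": 0, "az": 0}
    - {"tx": 0, "ty": 0, "tz": -6, "ax": 0, "ay": 0, "az": 0}
    - {"tx": 0, "ty": 0, "tz": -8, "ax": 0, "ay": 0, "az": 0}
    - {"tx": 0, "ty": 0, "tz": -10.5, "ax": 0, "ay": 0, "az": 0}
    - {"tx": 0, "ty": 0, "tz": -13, "ax": 0, "ay": 0, "az": 0}
    - {"tx": 0, "ty": 0, "tz": -13, "ax": 0, "ay": 0, "az": 0}
    - {"tx": 0, "ty": 0, "tz": -13, "ax": 0, "ay": 0, "az": 0}

```text
time: 10.25
ee_pos: [0.53, -0.1856, 0.2263]
tcp_rot: [-180.0, -0.0, 154.7]
wrist_force: [-0.2, 0.6, -2.4]
opening: 0.0197
```

Run:
```python
from h import *
c=shot('wrist','l1'); print(bot.get_obs()['wrist_force'])
rel([.5672,.0889,.21],200.2)
```

```text
[-0.13543472  0.14008909 -2.30880978]
t cm [ 8.35 26.41  1.56] a rad [ 4.000e-04 -1.800e-03 -7.948e-01]
```

View pics/l1.png

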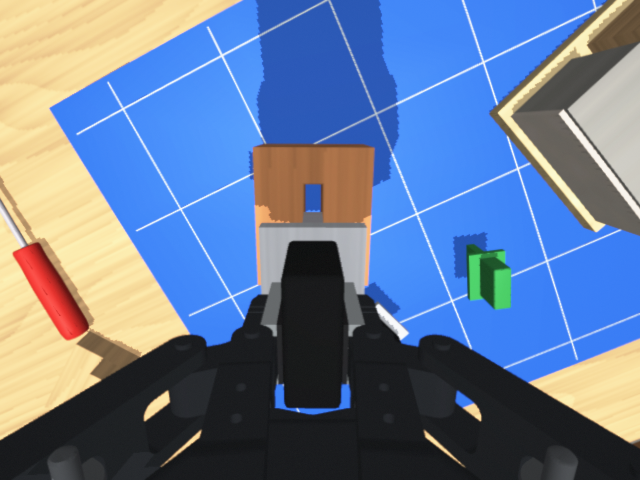

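The gauge is held squarely, with its plate at (260–372, 225) and the slot visible behind it. I'll carry it above the joint.

>>> play_rows:
  commands:
    - {"tx": 8.35, "ty": 26.4, "tz": 1, "ax": 0, "ay": -0.002, "az": -0.795}
    - {"tx": 8.35, "ty": 26.4, "tz": 1, "ax": 0, "ay": -0.002, "az": -0.795}
    - {"tx": 8.35, "ty": 26.4, "tz": 1, "ax": 0, "ay": -0.002, "az": -0.795}
    - {"tx": 8.35, "ty": 26.4, "tz": 1, "ax": 0, "ay": -0.002, "az": -0.795}
    - {"tx": 8.35, "ty": 26.4, "tz": 1, "ax": 0, "ay": -0.002, "az": -0.795}
    - {"tx": 8.35, "ty": 26.4, "tz": 1, "ax": 0, "ay": -0.002, "az": -0.795}
    - {"tx": 8.35, "ty": 26.4, "tz": 1, "ax": 0, "ay": -0.002, "az": -0.795}
    - {"tx": 8.35, "ty": 26.4, "tz": 1, "ax": 0, "ay": -0.002, "az": -0.795}
    - {"tx": 8.35, "ty": 26.4, "tz": 1, "ax": 0, "ay": -0.002, "az": -0.795}
    - {"tx": 8.35, "ty": 26.4, "tz": 1, "ax": 0, "ay": -0.002, "az": -0.795}
    - {"tx": 8.35, "ty": 26.4, "tz": 1, "ax": 0, "ay": -0.002, "az": -0.795}
    - {"tx": 8.35, "ty": 26.4, "tz": 1, "ax": 0, "ay": -0.002, "az": -0.795}
    - {"tx": 8.35, "ty": 26.4, "tz": 1, "ax": 0, "ay": -0.002, "az": -0.795}
    - {"tx": 8.35, "ty": 26.4, "tz": 1, "ax": 0, "ay": -0.002, "az": -0.795}

```text
time: 11.7
ee_pos: [0.5675, 0.0886, 0.217]
tcp_rot: [-180.0, 0.1, -159.8]
wrist_force: [0.2, -0.3, -1.6]
opening: 0.019
```

Run:
```python
from h import *
c=shot('wrist','j1'); o=c['obs'];print(o['ee_pos'],o['tcp_rot'],o['q'].round(1))
shot('scene','js1')
rel([.5672,.0889,.21],200.2)
im=cv2.imread('pics/js1.png')[130:300,240:440]
cv2.imwrite('pics/js1z.png',cv2.resize(im,None,fx=3.5,fy=3.5,interpolation=cv2.INTER_CUBIC))
```

```text
[0.5674671  0.08856907 0.21699034] [-1.79954725e+02  1.04089329e-01 -1.59807984e+02] [  8.9   7.7   9.3  91.5  -0.  -11.3]
t cm [0.02 0.03 0.7 ] a rad [-0.0008  0.0018  0.0001]
```

View pics/j1.png

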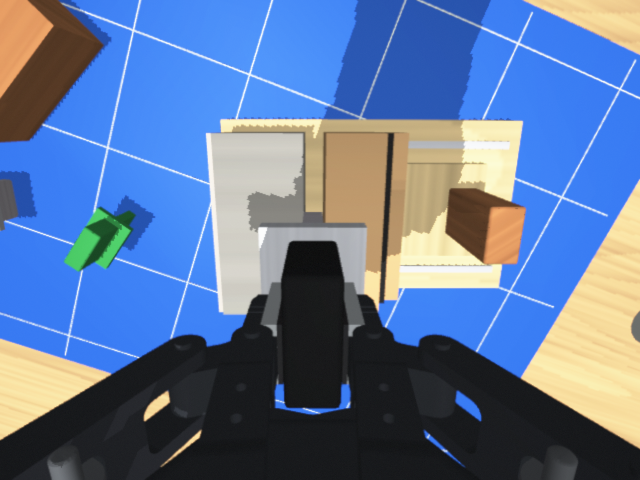

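View pics/js1z.png

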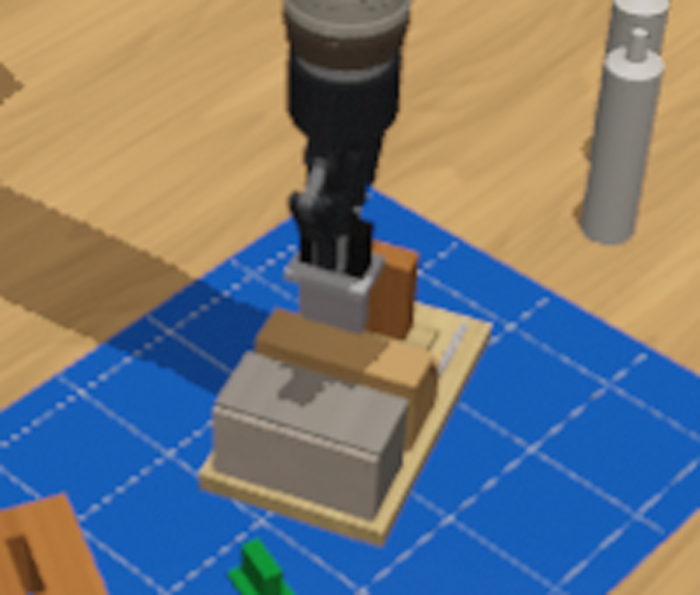

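The gauge hangs over the joint. The joint edges show at u ≈ 304 (wall) and 324 (frame) above the plate, with the blade at (313,217). I'll re-measure them in this opposite view.

Run:
```python
from h import *
c=load('j1'); a=np.radians(20.2); e=np.array([np.cos(a),np.sin(a)]); n=np.array([-e[1],e[0]])
g=cv2.GaussianBlur(c['pixels'],(1,5),0).astype(int)
for v in (160,180,205): print(v,[(u,*map(int,g[v,u])) for u in range(299,330)])
print('blade row');
for v in (212,216,220): print(v,[(u,int(g[v,u].mean()),round(float(bydepth(c,[(u,v)])[0][2]),3)) for u in range(296,334)])
```

```text
160 [(299, 202, 199, 191), (300, 202, 198, 191), (301, 200, 197, 190), (302, 180, 177, 171), (303, 126, 125, 120), (304, 100, 96, 86), (305, 148, 134, 105), (306, 192, 171, 127), (307, 197, 175, 129), (308, 197, 175, 129), (309, 196, 175, 129), (310, 196, 175, 129), (311, 196, 175, 129), (312, 196, 175, 129), (313, 196, 175, 129), (314, 197, 175, 129), (315, 197, 175, 129), (316, 197, 175, 129), (317, 196, 175, 129), (318, 197, 175, 129), (319, 196, 175, 129), (320, 196, 175, 129), (321, 195, 174, 128), (322, 178, 158, 116), (323, 134, 115, 83), (324, 102, 83, 59), (325, 127, 102, 73), (326, 168, 136, 96), (327, 183, 149, 105), (328, 184, 150, 105), (329, 185, 150, 105)]
180 [(299, 134, 133, 128), (300, 134, 132, 127), (301, 133, 132, 127), (302, 128, 127, 122), (303, 108, 107, 102), (304, 99, 94, 85), (305, 149, 134, 105), (306, 193, 172, 127), (307, 198, 175, 129), (308, 197, 175, 129), (309, 197, 176, 129), (310, 198, 175, 129), (311, 198, 175, 129), (312, 197, 175, 129), (313, 198, 176, 129), (314, 198, 176, 129), (315, 197, 175, 129), (316, 197, 175, 129), (317, 197, 175, 129), 
[... 2365 characters left out ...]
 0.087)]
220 [(296, 132, 0.089), (297, 133, 0.089), (298, 133, 0.088), (299, 133, 0.088), (300, 133, 0.087), (301, 131, 0.086), (302, 121, 0.089), (303, 102, 0.16), (304, 98, 0.161), (305, 97, 0.16), (306, 97, 0.16), (307, 98, 0.16), (308, 97, 0.159), (309, 97, 0.16), (310, 97, 0.16), (311, 98, 0.16), (312, 98, 0.16), (313, 98, 0.161), (314, 98, 0.16), (315, 97, 0.161), (316, 97, 0.16), (317, 97, 0.16), (318, 97, 0.16), (319, 98, 0.16), (320, 97, 0.161), (321, 97, 0.16), (322, 92, 0.161), (323, 83, 0.036), (324, 87, 0.061), (325, 119, 0.086), (326, 147, 0.088), (327, 151, 0.088), (328, 151, 0.087), (329, 151, 0.089), (330, 150, 0.088), (331, 151, 0.089), (332, 151, 0.088), (333, 150, 0.088)]
```

Run:
```python
from h import *
c=load('j1'); a=np.radians(20.2); e=np.array([np.cos(a),np.sin(a)]); n=np.array([-e[1],e[0]])
def f(l,z):
    q=onplane(c,l,z)[:,:2]*1000; return (q@n).round(2)
print('wall',f([(304.8,160),(304.8,180),(304.8,205)],.0872),'frame',f([(324.2,160),(323.9,180),(323.6,205)],.0872), 'frame outer (322.3)',f([(322.3,180)],.0872))
print('blade',f([(303.6,212),(322.6,212)],.142),f([(303.4,216),(322.6,216)],.152),f([(302.7,220),(322.6,220)],.16))
print('tcp n,s',c['obs']['ee_pos'][:2]@n*1000,c['obs']['ee_pos'][:2]@e*1000)
```

```text
wall [-118.43 -118.51 -118.62] frame [-105.6  -105.7  -105.77] frame outer (322.3) [-106.77]
blade [-118.11 -107.89] [-117.98 -108.14] [-118.14 -108.34]
tcp n,s -112.82391759154737 563.1466526623469
```

In this view the blade centre is at n = −113.1 and the joint centre at −112.3, so I'll shift +0.07 cm along tool y and descend in steps.

>>> play_rows:
  commands:
    - {"tx": 0, "ty": 0.07, "tz": 1.5, "ax": 0, "ay": 0.002, "az": 0}
    - {"tx": 0, "ty": 0.07, "tz": 3, "ax": 0, "ay": 0.002, "az": 0}
    - {"tx": 0, "ty": 0.07, "tz": 3.5, "ax": 0, "ay": 0.002, "az": 0}
    - {"tx": 0, "ty": 0.07, "tz": 3.5, "ax": 0, "ay": 0.002, "az": 0}
    - {"tx": 0, "ty": 0.07, "tz": 4.0, "ax": 0, "ay": 0.002, "az": 0}
    - {"tx": 0, "ty": 0.07, "tz": 4.3, "ax": 0, "ay": 0.002, "az": 0}
    - {"tx": 0, "ty": 0.07, "tz": 4.6, "ax": 0, "ay": 0.002, "az": 0}
    - {"tx": 0, "ty": 0.07, "tz": 4.9, "ax": 0, "ay": 0.002, "az": 0}
    - {"tx": 0, "ty": 0.07, "tz": 5.2, "ax": 0, "ay": 0.002, "az": 0}
    - {"tx": 0, "ty": 0.07, "tz": 5.5, "ax": 0, "ay": 0.002, "az": 0}

```text
time: 12.8
ee_pos: [0.5673, 0.0894, 0.1617]
tcp_rot: [-180.0, -0.0, -159.8]
wrist_force: [0.1, -0.2, -1.6]
opening: 0.0194
```

The tip is 8 mm into the joint with no contact force, so I'll continue.

>>> play_rows:
  commands:
    - {"tx": 0, "ty": 0, "tz": 0.4, "ax": 0, "ay": 0, "az": 0}
    - {"tx": 0, "ty": 0, "tz": 0.8, "ax": 0, "ay": 0, "az": 0}
    - {"tx": 0, "ty": 0, "tz": 1.2, "ax": 0, "ay": 0, "az": 0}
    - {"tx": 0, "ty": 0, "tz": 1.6, "ax": 0, "ay": 0, "az": 0}
    - {"tx": 0, "ty": 0, "tz": 2.0, "ax": 0, "ay": 0, "az": 0}
    - {"tx": 0, "ty": 0, "tz": 2.4, "ax": 0, "ay": 0, "az": 0}
    - {"tx": 0, "ty": 0, "tz": 2.8, "ax": 0, "ay": 0, "az": 0}
    - {"tx": 0, "ty": 0, "tz": 3.2, "ax": 0, "ay": 0, "az": 0}
    - {"tx": 0, "ty": 0, "tz": 3.6, "ax": 0, "ay": 0, "az": 0}
    - {"tx": 0, "ty": 0, "tz": 3.6, "ax": 0, "ay": 0, "az": 0}

```text
time: 13.8
ee_pos: [0.567, 0.0893, 0.1252]
tcp_rot: [-180.0, -0.1, -159.8]
wrist_force: [-0.3, 0.6, -1.5]
opening: 0.0196
```

>>> play_rows:
  commands:
    - {"tx": 0, "ty": 0, "tz": 0.15, "ax": 0, "ay": 0, "az": 0}
    - {"tx": 0, "ty": 0, "tz": 0.3, "ax": 0, "ay": 0, "az": 0}
    - {"tx": 0, "ty": 0, "tz": 0.4, "ax": 0, "ay": 0, "az": 0}
    - {"tx": 0, "ty": 0, "tz": 0.45, "ax": 0, "ay": 0, "az": 0}
    - {"tx": 0, "ty": 0, "tz": 0.45, "ax": 0, "ay": 0, "az": 0}

```text
time: 14.3
ee_pos: [0.5673, 0.0893, 0.1214]
tcp_rot: [-180.0, -0.0, -159.8]
wrist_force: [0.9, -0.3, -1.5]
opening: 0.0197
```

>>> play_rows:
  commands:
    - {"tx": 0, "ty": 0, "tz": 0.05, "ax": 0, "ay": 0, "az": 0}
    - {"tx": 0, "ty": 0, "tz": 0.1, "ax": 0, "ay": 0, "az": 0}
    - {"tx": 0, "ty": 0, "tz": 0.12, "ax": 0, "ay": 0, "az": 0}
    - {"tx": 0, "ty": 0, "tz": 0.12, "ax": 0, "ay": 0, "az": 0}

```text
time: 14.7
ee_pos: [0.5674, 0.0894, 0.1204]
tcp_rot: [-180.0, -0.0, -159.8]
wrist_force: [-0.3, 0.9, 0.3]
opening: 0.0196
```

Contact felt: z force rose by about 1.8 N at TCP 0.1204, as expected for the plate seated. I'll press slightly, then release and rise.

>>> play_rows:
  commands:
    - {"tx": 0, "ty": 0, "tz": 0.04, "ax": 0, "ay": 0, "az": 0}
    - {"tx": 0, "ty": 0, "tz": 0.04, "ax": 0, "ay": 0, "az": 0}
    - {"tx": 0, "ty": 0, "tz": 0.04, "ax": 0, "ay": 0, "az": 0}

```text
time: 15.0
ee_pos: [0.5673, 0.0894, 0.1203]
tcp_rot: [-180.0, 0.0, -159.8]
wrist_force: [-3.2, 0.2, 5.2]
opening: 0.0194
```

>>> play_rows:
  commands:
    - {"tx": 0, "ty": 0, "tz": 0, "ax": 0, "ay": 0, "az": 0}
    - {"tx": 0, "ty": 0, "tz": 0, "ax": 0, "ay": 0, "az": 0}
    - {"tx": 0, "ty": 0, "tz": 0, "ax": 0, "ay": 0, "az": 0}
    - {"tx": 0, "ty": 0, "tz": 0, "ax": 0, "ay": 0, "az": 0}
    - {"tx": 0, "ty": 0, "tz": 0, "ax": 0, "ay": 0, "az": 0}
    - {"tx": 0, "ty": 0, "tz": 0, "ax": 0, "ay": 0, "az": 0}
  grip: 5.5

```text
time: 15.6
ee_pos: [0.5673, 0.0894, 0.1198]
tcp_rot: [-180.0, -0.0, -159.8]
wrist_force: [-0.6, -0.3, 0.6]
opening: 0.0549
```

>>> play_rows:
  commands:
    - {"tx": 0, "ty": 0, "tz": -3, "ax": 0, "ay": 0, "az": 0}
    - {"tx": 0, "ty": 0, "tz": -7, "ax": 0, "ay": 0, "az": 0}
    - {"tx": 0, "ty": 0, "tz": -12, "ax": 0, "ay": 0, "az": 0}
    - {"tx": 0, "ty": 2, "tz": -13, "ax": 0, "ay": 0, "az": 0}
    - {"tx": 0, "ty": 4, "tz": -13, "ax": 0, "ay": 0, "az": 0}
    - {"tx": 0, "ty": 4, "tz": -13, "ax": 0, "ay": 0, "az": 0}
    - {"tx": 0, "ty": 4, "tz": -13, "ax": 0, "ay": 0, "az": 0}

```text
time: 16.3
ee_pos: [0.5534, 0.1271, 0.2496]
tcp_rot: [-179.9, -0.0, -159.7]
wrist_force: [0.2, -0.2, -0.1]
opening: 0.0551
```

Run:
```python
from h import *
c=shot('wrist','k1'); o=c['obs'];print(o['ee_pos'],o['tcp_rot'],o['time'])
a=np.radians(20.2); e=np.array([np.cos(a),np.sin(a)]); n=np.array([-e[1],e[0]])
uu,vv=np.meshgrid(np.arange(640),np.arange(480))
P=bydepth(c,np.c_[uu.ravel(),vv.ravel()]).reshape(480,640,3); Z=P[...,2]; N=P[...,:2]@n*1000; S=P[...,:2]@e*1000
for nm,lo,hi,n0,n1 in(('grip',.128,.145,-150,-80),('plate',.0925,.101,-160,-80),('post',.099,.108,-15,35),('frame',.084,.0915,-112,-50),('wall',.084,.0915,-190,-113)):
    m=(Z>lo)&(Z<hi)&(N>n0)&(N<n1)&(S>480)&(S<640); m=cv2.morphologyEx(m.astype(np.uint8),cv2.MORPH_OPEN,np.ones((3,3)))>0
    if m.sum()<20: print(nm,'none');continue
    b=cv2.minAreaRect(np.c_[S[m],N[m]].astype(np.float32))
    print(nm,m.sum(),'z',np.median(Z[m]).round(4),'s',np.percentile(S[m],[1,99]).round(1),'n',np.percentile(N[m],[1,99]).round(1),'rect',np.round(b[0],1),np.round(b[1],1),round(b[2],1))
```

```text
[0.55343939 0.12707552 0.24960147] [-1.79944319e+02 -3.05926644e-02 -1.59735805e+02] 16.3
grip 2319 z 0.1361 s [538.  586.9] n [-122.  -102.4] rect [ 562.8 -112.4] [20.4 50.2] 89.8
plate 2098 z 0.0963 s [533.  592.4] n [-134.3  -90.5] rect [ 562.9 -112.6] [44.5 60.3] 89.8
post 1733 z 0.1035 s [542.8 582.1] n [ 0.6 24. ] rect [562.6  12.5] [24.6 39.9] 89.8
frame 6999 z 0.0883 s [498.7 626. ] n [-104.1  -65. ] rect [562.7 -84.7] [ 40.1 129.5] 89.9
wall 10710 z 0.0883 s [498.5 625.5] n [-180.5 -120.2] rect [ 562.6 -151.6] [ 64.3 130.8] 89.8
```

View pics/k1.png

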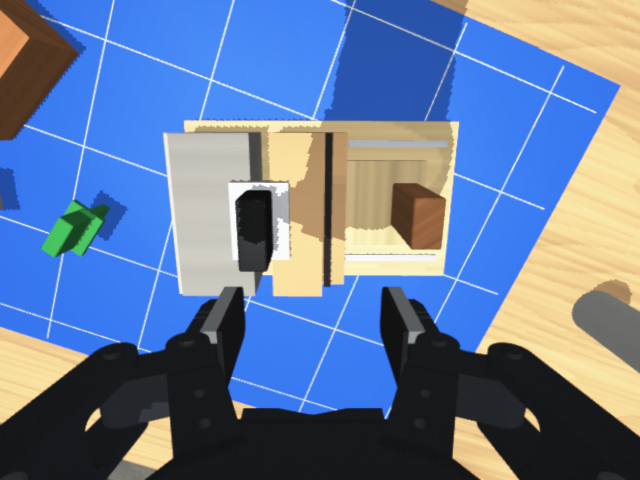

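The gauge is seated: grip top z = 0.136, s = 562.8, n = −112.5, square to the joint. The post is at n = 12.4, s = 562.6, top 0.1035. I'll straddle the post with the jaws open 4 cm and push with the outer finger, so that letting go can't pull the frame back.

Run:
```python
from h import *
a=np.radians(20.2); e=np.array([np.cos(a),np.sin(a)]); n=np.array([-e[1],e[0]])
p=(562.6*e+12.4*n)/1000; print(p); rel([*p,.15],200.2); rel([*p,.078],200.2)
```

```text
[0.52371448 0.20590208]
t cm [0.05 8.47 9.93] a rad [-0.001  -0.0009  0.0005]
t cm [ 0.04  8.48 17.13] a rad [-0.001  -0.0009  0.0005]
```

>>> play_rows:
  commands:
    - {"tx": 0, "ty": 4.5, "tz": 0, "ax": 0, "ay": 0, "az": 0}
    - {"tx": 0, "ty": 8.5, "tz": 1, "ax": 0, "ay": 0, "az": 0}
    - {"tx": 0, "ty": 8.5, "tz": 5, "ax": 0, "ay": 0, "az": 0}
    - {"tx": 0, "ty": 8.5, "tz": 9.5, "ax": 0, "ay": 0, "az": 0}
    - {"tx": 0, "ty": 8.5, "tz": 9.5, "ax": 0, "ay": 0, "az": 0}
    - {"tx": 0, "ty": 8.5, "tz": 9.5, "ax": 0, "ay": 0, "az": 0}
  grip: 4.2

```text
time: 16.95
ee_pos: [0.524, 0.206, 0.1551]
tcp_rot: [-179.9, -0.1, -159.8]
wrist_force: [0.5, 1.0, 0.8]
opening: 0.0422
```

Run:
```python
from h import *
c=shot('wrist','p1'); o=c['obs'];print(o['ee_pos'],o['tcp_rot'],o['time'])
a=np.radians(20.2); e=np.array([np.cos(a),np.sin(a)]); n=np.array([-e[1],e[0]])
print('tcp n,s',o['ee_pos'][:2]@n,o['ee_pos'][:2]@e)
p=(562.6*e+12.4*n)/1000; rel([*p,.078],200.2)
```

```text
[0.52403048 0.20598018 0.15514695] [-1.79948050e+02 -9.55408712e-02 -1.59832536e+02] 16.95
tcp n,s 0.012364176496332995 0.5629235362917477
t cm [0.14 0.01 7.88] a rad [-0.0008  0.0014 -0.0007]
```

View pics/p1.png

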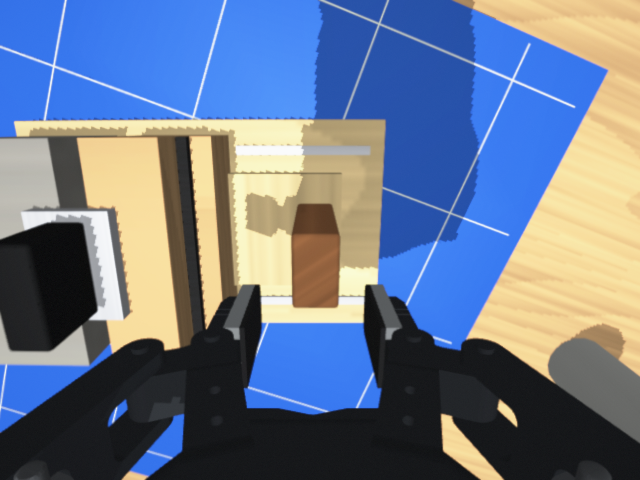

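The post sits between the fingers at (316,265). I'll descend around it.

>>> play_rows:
  commands:
    - {"tx": 0, "ty": 0, "tz": 2.5, "ax": 0, "ay": 0, "az": 0}
    - {"tx": 0, "ty": 0, "tz": 5, "ax": 0, "ay": 0, "az": 0}
    - {"tx": 0, "ty": 0, "tz": 7, "ax": 0, "ay": 0, "az": 0}
    - {"tx": 0, "ty": 0, "tz": 7.8, "ax": 0, "ay": 0, "az": 0}
    - {"tx": 0, "ty": 0, "tz": 7.8, "ax": 0, "ay": 0, "az": 0}

```text
time: 17.5
ee_pos: [0.5249, 0.2065, 0.0779]
tcp_rot: [-180.0, 0.1, -159.8]
wrist_force: [0.3, -0.5, -0.1]
opening: 0.0417
```

>>> play_rows:
  commands:
    - {"tx": 0, "ty": -0.2, "tz": 0, "ax": 0, "ay": 0, "az": 0}
    - {"tx": 0, "ty": -0.4, "tz": 0, "ax": 0, "ay": 0, "az": 0}
    - {"tx": 0, "ty": -0.6, "tz": 0, "ax": 0, "ay": 0, "az": 0}
    - {"tx": 0, "ty": -0.7, "tz": 0, "ax": 0, "ay": 0, "az": 0}
    - {"tx": 0, "ty": -0.8, "tz": 0, "ax": 0, "ay": 0, "az": 0}
    - {"tx": 0, "ty": -0.9, "tz": 0, "ax": 0, "ay": 0, "az": 0}
    - {"tx": 0, "ty": -1.0, "tz": 0, "ax": 0, "ay": 0, "az": 0}
    - {"tx": 0, "ty": -1.0, "tz": 0, "ax": 0, "ay": 0, "az": 0}

```text
time: 18.3
ee_pos: [0.5276, 0.1974, 0.077]
tcp_rot: [-180.0, 0.0, -159.8]
wrist_force: [-1.1, 2.9, 2.2]
opening: 0.0419
```

```bash
cat > st.py <<'E'
from h import *
o=bot.get_obs()
a=np.radians(20.2); e=np.array([np.cos(a),np.sin(a)]); n=np.array([-e[1],e[0]])
print('tcp n,s',o['ee_pos'][:2]@n*1000,o['ee_pos'][:2]@e*1000,o['ee_pos'][2],'Fn',o['wrist_force'][:2]@n,o['wrist_force'],o['opening'])
E
python3 st.py
```

```text
tcp n,s 3.109757756224257 563.3500763936538 0.07696735032000648 Fn 3.115835605375045 [-1.1408712   2.90028244  2.15359192] 0.04192353605169627
```

Fn = 3.1 N, so the frame is sliding. I'll continue gently.

>>> play_rows:
  commands:
    - {"tx": 0, "ty": -0.1, "tz": 0, "ax": 0, "ay": 0, "az": 0}
    - {"tx": 0, "ty": -0.2, "tz": 0, "ax": 0, "ay": 0, "az": 0}
    - {"tx": 0, "ty": -0.25, "tz": 0, "ax": 0, "ay": 0, "az": 0}
    - {"tx": 0, "ty": -0.25, "tz": 0, "ax": 0, "ay": 0, "az": 0}

```text
time: 18.7
ee_pos: [0.5285, 0.1949, 0.0768]
tcp_rot: [-180.0, -0.0, -159.8]
wrist_force: [-1.2, 3.4, 1.8]
opening: 0.042
```

```bash
python3 st.py
```

```text
tcp n,s 0.36522995717708284 563.313674440228 0.07680350521720328 Fn 3.6271575186983784 [-1.17300439  3.43329267  1.7785199 ] 0.04198091524828468
```

>>> play_rows:
  commands:
    - {"tx": 0, "ty": -0.05, "tz": 0, "ax": 0, "ay": 0, "az": 0}
    - {"tx": 0, "ty": -0.1, "tz": 0, "ax": 0, "ay": 0, "az": 0}
    - {"tx": 0, "ty": -0.1, "tz": 0, "ax": 0, "ay": 0, "az": 0}

```text
time: 19.0
ee_pos: [0.5288, 0.1943, 0.0767]
tcp_rot: [-180.0, -0.0, -159.8]
wrist_force: [-2.3, 5.6, 3.1]
opening: 0.0416
```

```bash
python3 st.py
```

```text
tcp n,s -0.27712006526868393 563.3133185581512 0.07674360452386604 Fn 6.077728520173586 [-2.28563687  5.63510021  3.1112308 ] 0.041590470864412976
```

Force is rising, which suggests blade contact. I'll push a bit more to close it firmly.

>>> play_rows:
  commands:
    - {"tx": 0, "ty": -0.05, "tz": 0, "ax": 0, "ay": 0, "az": 0}
    - {"tx": 0, "ty": -0.1, "tz": 0, "ax": 0, "ay": 0, "az": 0}
    - {"tx": 0, "ty": -0.1, "tz": 0, "ax": 0, "ay": 0, "az": 0}

```text
time: 19.3
ee_pos: [0.5288, 0.1942, 0.0767]
tcp_rot: [179.9, -0.0, -159.7]
wrist_force: [-4.3, 10.8, 2.8]
opening: 0.0415
```

```bash
python3 st.py
```

```text
tcp n,s -0.2845264768041684 563.3011139114567 0.07669602726299415 Fn 11.617198136918933 [-4.28713928 10.80120621  2.78036109] 0.04153060412290717
```

>>> play_rows:
  commands:
    - {"tx": 0, "ty": -0.05, "tz": 0, "ax": 0, "ay": 0, "az": 0}
    - {"tx": 0, "ty": -0.1, "tz": 0, "ax": 0, "ay": 0, "az": 0}
    - {"tx": 0, "ty": -0.1, "tz": 0, "ax": 0, "ay": 0, "az": 0}

```text
time: 19.6
ee_pos: [0.5288, 0.1942, 0.0767]
tcp_rot: [179.8, -0.0, -159.7]
wrist_force: [-4.5, 17.1, 2.7]
opening: 0.0419
```

```bash
python3 st.py
```

```text
tcp n,s -0.33792733907848144 563.3596609870752 0.0766997787335237 Fn 17.650683730515173 [-4.51091856 17.14777978  2.67462657] 0.04186444149727081
```

It's a firm stop: 17.7 N with no further travel, so the joint is closed on the blade. I'll back off and rise.

>>> play_rows:
  commands:
    - {"tx": 0, "ty": 0.3, "tz": 0, "ax": 0, "ay": 0, "az": 0}
    - {"tx": 0, "ty": 0.6, "tz": 0, "ax": 0, "ay": 0, "az": 0}
    - {"tx": 0, "ty": 1.0, "tz": 0, "ax": 0, "ay": 0, "az": 0}
    - {"tx": 0, "ty": 1.0, "tz": 0, "ax": 0, "ay": 0, "az": 0}
    - {"tx": 0, "ty": 1.0, "tz": -3, "ax": 0, "ay": 0, "az": 0}
    - {"tx": 0, "ty": 1.0, "tz": -7, "ax": 0, "ay": 0, "az": 0}
    - {"tx": 0, "ty": 1.0, "tz": -12, "ax": 0, "ay": 0, "az": 0}
    - {"tx": 0, "ty": 1.0, "tz": -17, "ax": 0, "ay": 0, "az": 0}
    - {"tx": 0, "ty": -4.0, "tz": -19, "ax": 0, "ay": 0, "az": 0}
    - {"tx": 0, "ty": -7.0, "tz": -19, "ax": 0, "ay": 0, "az": 0}
    - {"tx": 0, "ty": -7.0, "tz": -19, "ax": 0, "ay": 0, "az": 0}
    - {"tx": 0, "ty": -7.0, "tz": -19, "ax": 0, "ay": 0, "az": 0}
    - {"tx": 0, "ty": -7.0, "tz": -19, "ax": 0, "ay": 0, "az": 0}

```text
time: 20.9
ee_pos: [0.5534, 0.1269, 0.2664]
tcp_rot: [-180.0, -0.1, -159.8]
wrist_force: [-0.5, 0.4, -0.9]
opening: 0.0422
```

Run:
```python
from h import *
c=shot('wrist','e1'); o=c['obs'];print(o['ee_pos'],o['tcp_rot'],o['time'],o['wrist_force'])
shot('scene','es1')
a=np.radians(20.2); e=np.array([np.cos(a),np.sin(a)]); n=np.array([-e[1],e[0]])
uu,vv=np.meshgrid(np.arange(640),np.arange(480))
P=bydepth(c,np.c_[uu.ravel(),vv.ravel()]).reshape(480,640,3); Z=P[...,2]; N=P[...,:2]@n*1000; S=P[...,:2]@e*1000
for nm,lo,hi,n0,n1 in(('grip',.128,.145,-150,-80),('plate',.0925,.101,-160,-80),('post',.099,.108,-25,35),('frame',.084,.0915,-114.5,-50),('wall',.084,.0915,-190,-115)):
    m=(Z>lo)&(Z<hi)&(N>n0)&(N<n1)&(S>480)&(S<640); m=cv2.morphologyEx(m.astype(np.uint8),cv2.MORPH_OPEN,np.ones((3,3)))>0
    if m.sum()<20: print(nm,'none');continue
    b=cv2.minAreaRect(np.c_[S[m],N[m]].astype(np.float32))
    print(nm,m.sum(),'z',np.median(Z[m]).round(4),'s',np.percentile(S[m],[1,99]).round(1),'n',np.percentile(N[m],[1,99]).round(1),'rect',np.round(b[0],1),np.round(b[1],1),round(b[2],1))
```

```text
[0.5533742  0.12688478 0.26636968] [-1.79965036e+02 -6.37124545e-02 -1.59782006e+02] 20.9 [-0.51958007  0.36432029 -0.87381369]
grip 2065 z 0.1361 s [537.9 587. ] n [-124.3 -104.6] rect [ 562.9 -114.7] [50.4 20.5] 0.0
plate 1884 z 0.0963 s [533. 592.] n [-136.4  -92.6] rect [ 562.8 -114.7] [44.3 60.2] 89.9
post 1497 z 0.1034 s [542.9 581.6] n [-3.6 19.2] rect [562.2   8. ] [24.  39.2] 89.9
frame 6044 z 0.0883 s [498.7 626.1] n [-109.   -69.8] rect [562.8 -89.7] [ 40.1 129.7] 89.9
wall 9557 z 0.0883 s [498.6 625.6] n [-181.4 -120.3] rect [ 562.9 -151.7] [ 64.5 130.2] 89.8
```

View pics/e1.png

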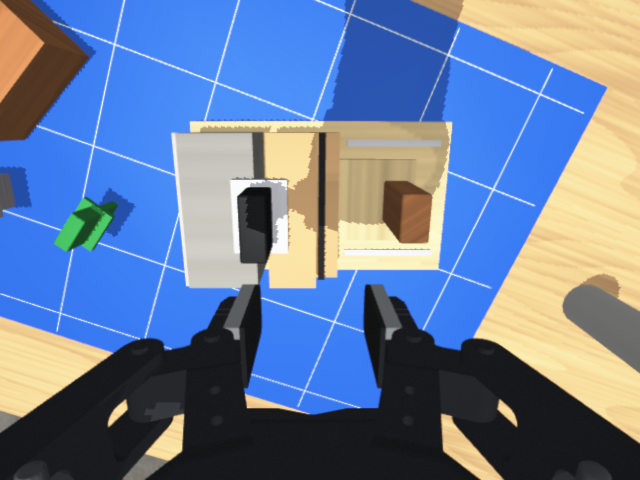

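View pics/es1.png

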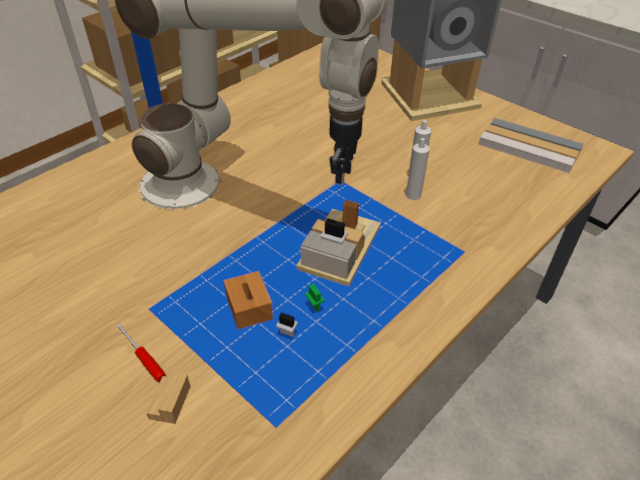

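The wrist view shows the gauge seated at (255,225). The gauge moved 2.2 mm with the frame to n = −114.7, its grip top is still at 0.136, and it's square. The bystanders look unmoved in the scene view. Handing in.

```bash
python3 -c "
from h import *
print(job.job_done())"
```

```text
the job is handed in; nothing more can be done
None
```

I took the gauge from its stand and lowered its blade into the joint midway along until the plate seated. I then pushed the frame section by its post with one finger until it closed against the blade, backed off, and handed the job in at about 21 s of the 48 s allowed.

**Last checks:**
- **Gauge:** its grip top stood at z = 0.136, the height expected with the plate down on the top edges. It was within about 1 mm of midway, square to the joint within about 0.3°, and had moved 2.2 mm towards the block as the joint closed.
- **Frame section:** it came to a firm stop at about 18 N with no further travel. The measured gap was about 10 to 11 mm.
- **Everything else:** the bystanders look unmoved in the last scene picture, and the arm was clear of everything.

**What failed or disagreed:**
- **Last joint at its limit:** it stopped the arm 28 mm short on the first two approaches to the gauge, so I used the half-turned grasp.
- **Starting joint width:** the readings differed, 13 to 15 mm depending on how the bevelled edges were taken. That was still enough room for the 10 mm blade.

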